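# Step the sample carousel to the inlet

### The job

Push the tabs on the rim of the sample carousel with the fingertips, stepping the wheel round until the tall vial stands in line with the inlet cone, squarely in front of its tip, and leave the wheel at rest there. Do not touch or lift any of the vials - they ride round in their cups - and leave the jar, screwdriver and mouse where they are.

Things in the scene. Friction and masses are not known exactly. Their poses are not given: they have to be found in the camera images.
- base: Fixed base of the sample carousel: drum of radius 75 mm, 12 mm high, and a column of radius 50 mm up to z 38 mm under the wheel. Origin on the work surface, on the wheel's vertical turning axis; its +x points from that axis to the inlet.
- cone_tip (a point): Tip (radius 3 mm) of the steel inlet cone, z 98 mm, 78 mm from the turning axis along the base's +x; the cone points back at the axis. It sticks out of a fixed white block 50 mm deep, 40 mm wide, 116 mm high (stud to 124 mm), centred 165 mm from the axis along +x, on a foot 50 mm wide and 10 mm high that joins the drum.
- station (a point): The sampling station: the point in line with the inlet cone, 58 mm from the turning axis along the base's +x, at z 98 mm, 20 mm in front of the cone's tip. The tall vial's axis has to pass through it.
- wheel (a joint): Wheel angle, 0 at each start, + anticlockwise from above, free over +-12 rad. White disc, radius 82 mm, z 40 to 46 mm, with six cups (outer radius 13.5, bore radius 11, floor z 49, rim z 66 mm) 60 deg apart, 58 mm from the axis, and six rim tabs. No detents: friction of 0.2 N m (2 N at a tab) holds it where it is left; it hardly coasts.
- tall_vial: The tall capped glass vial, 20 mm diameter, 65 mm high, standing loose and upright in one of the cups (top at z 114 mm, the only one that tall). Origin at the centre of its underside, z up. It rides along with the wheel; 1 mm play all round in the cup.
- short_vial_a: One of two short capped glass vials, 20 mm diameter, 38 mm high (top at z 87 mm), standing loose in other cups. Origin at the centre of its underside.
- short_vial_b: One of two short capped glass vials, 20 mm diameter, 38 mm high (top at z 87 mm), standing loose in other cups. Origin at the centre of its underside.
- tab0_mid (a point): Top middle of tab 0 of six alike: 98 mm from the turning axis, z 62 mm. The tabs are upright white plates on the wheel's rim, 60 deg apart, halfway between cups, pointing radially outward: 80 to 114 mm from the axis, 6 mm thick, z 40 to 62 mm, with free space below and outside them except at the inlet's foot and block.
- tab1_mid (a point): Top middle of tab 1 of six alike: 98 mm from the turning axis, z 62 mm. The tabs are upright white plates on the wheel's rim, 60 deg apart, halfway between cups, pointing radially outward: 80 to 114 mm from the axis, 6 mm thick, z 40 to 62 mm, with free space below and outside them except at the inlet's foot and block.
- tab2_mid (a point): Top middle of tab 2 of six alike: 98 mm from the turning axis, z 62 mm. The tabs are upright white plates on the wheel's rim, 60 deg apart, halfway between cups, pointing radially outward: 80 to 114 mm from the axis, 6 mm thick, z 40 to 62 mm, with free space below and outside them except at the inlet's foot and block.
- tab3_mid (a point): Top middle of tab 3 of six alike: 98 mm from the turning axis, z 62 mm. The tabs are upright white plates on the wheel's rim, 60 deg apart, halfway between cups, pointing radially outward: 80 to 114 mm from the axis, 6 mm thick, z 40 to 62 mm, with free space below and outside them except at the inlet's foot and block.
- tab4_mid (a point): Top middle of tab 4 of six alike: 98 mm from the turning axis, z 62 mm. The tabs are upright white plates on the wheel's rim, 60 deg apart, halfway between cups, pointing radially outward: 80 to 114 mm from the axis, 6 mm thick, z 40 to 62 mm, with free space below and outside them except at the inlet's foot and block.
- tab5_mid (a point): Top middle of tab 5 of six alike: 98 mm from the turning axis, z 62 mm. The tabs are upright white plates on the wheel's rim, 60 deg apart, halfway between cups, pointing radially outward: 80 to 114 mm from the axis, 6 mm thick, z 40 to 62 mm, with free space below and outside them except at the inlet's foot and block.
- tab0: The tab whose top middle is point tab0_mid; its origin lies on the turning axis at the work surface, its +x points along the tab.
- tab1: The tab whose top middle is point tab1_mid; its origin lies on the turning axis at the work surface, its +x points along the tab.
- tab2: The tab whose top middle is point tab2_mid; its origin lies on the turning axis at the work surface, its +x points along the tab.
- tab3: The tab whose top middle is point tab3_mid; its origin lies on the turning axis at the work surface, its +x points along the tab.
- tab4: The tab whose top middle is point tab4_mid; its origin lies on the turning axis at the work surface, its +x points along the tab.
- tab5: The tab whose top middle is point tab5_mid; its origin lies on the turning axis at the work surface, its +x points along the tab.
- bottle: Bystander: amber jar, 48 mm diameter, 85 mm high, loose. Origin at the centre of its underside.
- screwdriver: Bystander: screwdriver 160 mm long lying on the surface along its x, loose. Origin under its middle.
- mouse: Bystander: black computer mouse 100 x 58 x 24 mm, loose. Origin at the centre of its underside.

How it is judged:
On the way:
1. the fingers push on one of the tabs ((contact force between the fingers and tab0 above 0.3 N or contact force between the fingers and tab1 above 0.3 N or contact force between the fingers and tab2 above 0.3 N or contact force between the fingers and tab3 above 0.3 N or contact force between the fingers and tab4 above 0.3 N or contact force between the fingers and tab5 above 0.3 N)), for 0.1 s.
At the end, for the whole second after the job is handed in: The tall vial's axis is within 7 mm horizontally of the sampling station, all three vials stand upright in their cups, the wheel is at rest, and the jar, screwdriver and mouse are within 20 mm of where they began (horizontal distance between tall_vial and station below 0.007 m and angle between each of tall_vial, short_vial_a, short_vial_b's own z axis and vertical below 0.15 rad and height (world z) of tall_vial between 0.045 and 0.053 m and height (world z) of short_vial_a between 0.045 and 0.053 m and height (world z) of short_vial_b between 0.045 and 0.053 m and velocity of joint wheel between -0.05 and 0.05 rad/s and distance of each of bottle, screwdriver, mouse from where it was at the start of the episode below 0.02 m); the robot touches nothing.
It fails at once if a vial is lifted from its cup or tipped (height (world z) of any of tall_vial, short_vial_a, short_vial_b above 0.057 m or height (world z) of any of tall_vial, short_vial_a, short_vial_b below 0.042 m or angle between any of tall_vial, short_vial_a, short_vial_b's own z axis and vertical above 0.4 rad).
It fails at once if the robot touches a vial (contact force between any of the fingers, the arm and tall_vial above 0.3 N or contact force between any of the fingers, the arm and short_vial_a above 0.3 N or contact force between any of the fingers, the arm and short_vial_b above 0.3 N).
It fails at once if the jar, screwdriver or mouse is moved (distance of any of bottle, screwdriver, mouse from where it was at the start of the episode above 0.02 m).
It also fails if it takes over 67 s, if anything falls off the work surface, if the arm or the gripper's body presses on something with over 40 N, if the wrist force passes 120 N, or if a joint passes its speed limit or range.

### The arm

A 6-joint arm with a two-finger parallel gripper is mounted at the origin on the work surface. World frame = base frame: x ahead of the robot, y to its left, z up, the work surface at z = 0. Lengths are in m, angles in rad, forces in N, time in s.
With the tool pointing down it reaches from about 0.35 to 0.8 m from the base axis. Payload 7.3 kg.
Tool frame: the origin (TCP) lies between the finger pads; the fingertips stand 25 mm ahead of it and the grasp point (between the pads) lies 6 mm ahead of it (r.tip_extent is the distance from the TCP to the fingertips, in m); z points along the fingers, y is the direction in which the jaws open and shut (so a half turn about z gives the same grasp; the last joint's range is limited). The gripper opens to 85 mm and grips with 20 to 120 N. Pads are 22 mm wide; open, the fingers measure 114 mm over their backs; the gripper's body (76 mm by 85 mm) begins 54 mm behind the grasp point. The pads swing forward as they close: fully open they stand 13 mm farther back than shut.
Start: joints at [1.181, 0.342, 1.524, -0, 1.275, -0.146], TCP at [0.127, 0.509, 0.256] pointing down, gripper open.
Joint ranges: [-2.53, 2.53], [-0.77, 2.02], [0.04, 2.7], [-1, 4.14], [0.28, 2.66], [-3.11, 3.11]. Speed limits (rad/s): [2.57, 2.57, 3.14, 3.14, 3.14, 3.14].

### API

Orientations are given as a unit quaternion [x, y, z, w].
In Python, from workcell import r, command_gripper, optics gives the robot as it stands. The module is installed in compiled form; this text tells all that it offers. Calls block until the motion is done:
- r.reach(position, orientation): joint-space move of the TCP to a pose.
- r.move_straight(position, orientation=None, speed=0.15, max_force=None): straight line of the TCP; orientation=None keeps the orientation; speed is the mean speed in m/s. With max_force (N) it stops when the force on the tool has changed by that much, and returns True; else False.
- r.movej(angles): joint-space move.
- command_gripper(opening, force=None): finger opening in m; force is the grip in N (None keeps the last); returns when the fingers have stopped.
- r.hold(seconds).
- r.solve_ik(position, orientation): joint angles nearest the present ones, or None.
- r.read_state(): the state.
- optics.get_image(name): name is "scene" or "side" or "wrist"; returns (picture, depth): 400x640x3 uint8, red, green, blue; 400x640 float32, m along the optical axis (not along the pixel's ray), 0 where there is no reading.
- optics.camera_model(name): a dict with "K" (3x3 intrinsics, pixels), "R" (3x3) and "t" (3): a world point X has camera coordinates R X + t; the wrist camera has in their place "tool_from_camera" (4x4, takes a point from camera to tool coordinates, whose origin is the TCP and whose axes are the flange's). Camera axes: x right, y down, z forward; pixel columns grow to the right and rows downward; lengths in m; the calibration is good to about 2 mm. A picture is of the moment at which its call begins: read the wrist's pose just before it. camera_model takes no time and is no camera call.
A pose or a line that the arm cannot do raises r.PlanningError and nothing moves.
- r.finish_job(): hands the job in, once; it reports no verdict.
The state is a dict: "time_s": time; "joint_positions": joint angles; "dq": joint speeds; "tau": joint torques, N m; "eef_pos": TCP position; "eef_rot": TCP orientation; "contact_force": force on the tool from outside, world axes, zero at the start; "torque": the same for the moment, N m; "grip_width": finger opening in m.
Only numpy, scipy, OpenCV 4.12 (cv2) and the standard library are available. Lean on these libraries where they do the work, as an engineer would, in place of code of your own. Each camera call takes 0.05 s, during which the arm holds its last target. There are 200 camera calls.

## Working session

There is one attempt and no reset: what is moved stays moved. The work goes in short steps, each a Python script; the robot and the scene stay as the last script left them, time stands still between calls to the robot, and variables do not carry over. Pictures are saved under pics/ and viewed, about 8 in all and at most 12, crops included, and the job is handed in when it is done.

```bash
mkdir -p pics; python3 - <<'E'
from workcell import r,optics
import cv2,numpy as np
ims=[]
for n in("scene","side"):
    im,d=optics.get_image(n); np.savez(f"{n}.npz",im=im,d=d,**optics.camera_model(n))
    cv2.imwrite(f"pics/{n}0.png",im[:,:,::-1])
    m=optics.camera_model(n);print(n,m["K"][0,0],-m["R"].T@m["t"],m["R"][2])
s=r.read_state();print(s["time_s"],s["eef_pos"],s["eef_rot"],optics.camera_model("wrist"))
E
```

```text
scene 496.90873227701627 [1.17433773 0.78445129 1.34398123] [-0.37391618 -0.49525919 -0.7841588 ]
side 492.234585079903 [ 0.09472533 -0.91949518  0.8009502 ] [ 0.37077402  0.73856365 -0.56307226]
0.1 [0.12657942 0.50919391 0.25572337] [ 1.21589378e-01  9.92580270e-01 -6.33535246e-04 -1.70660003e-04] {'K': array([[315.98156222,   0.        , 321.56944446],
       [  0.        , 315.98156222, 197.35901766],
       [  0.        ,   0.        ,   1.        ]]), 'tool_from_camera': array([[-6.43861045e-04, -9.63505406e-01, -2.67688100e-01,
         6.78458469e-02],
       [ 9.99999793e-01, -6.22516324e-04, -1.64606003e-04,
        -1.11018890e-04],
       [-8.04143797e-06, -2.67688150e-01,  9.63505607e-01,
        -1.17672686e-01],
       [ 0.00000000e+00,  0.00000000e+00,  0.00000000e+00,
         1.00000000e+00]])}
```

View pics/scene0.png

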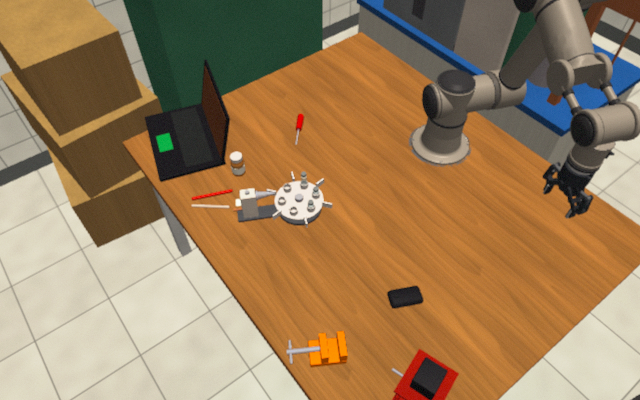

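View pics/side0.png

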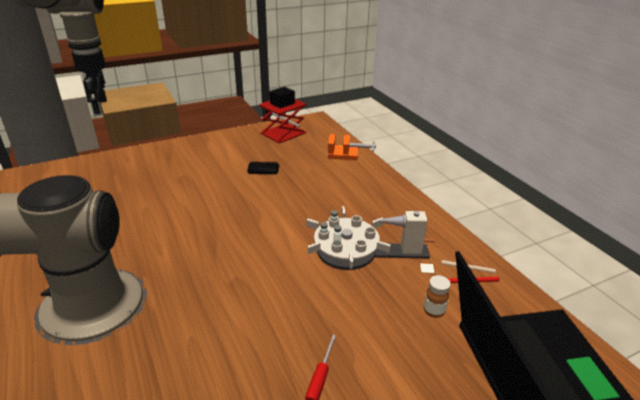

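The scene view shows the wheel at about (299,200), the inlet block to its left at (250,203), the jar at (237,163), the screwdriver at (299,128) and the mouse at (405,297). The side view has the wheel at (347,240) and the block at (414,232). Next I'll get rough positions, then take a wrist view from above.

```bash
cat > h.py <<'E'
import numpy as np,cv2
from scipy.spatial.transform import Rotation as Ro
from workcell import r,optics,command_gripper
def cloud(d,K,R,t):
    v,u=np.mgrid[:d.shape[0],:d.shape[1]]
    c=np.stack([(u-K[0,2])/K[0,0]*d,(v-K[1,2])/K[1,1]*d,d],-1)
    return (c-t)@R
def wrist():
    s=r.read_state(); im,d=optics.get_image("wrist"); m=optics.camera_model("wrist")
    T=np.eye(4);T[:3,:3]=Ro.from_quat(s["eef_rot"]).as_matrix();T[:3,3]=s["eef_pos"]
    W=np.linalg.inv(T@m["tool_from_camera"])
    return im,d,m["K"],W[:3,:3],W[:3,3]
E
python3 - <<'E'
from h import *
for n,pts in(("scene",dict(wheel=(299,199),block=(250,194),jar=(237,156),sd=(299,124),mouse=(405,296))),("side",dict(wheel=(347,234),block=(414,214),jar=(438,284)))):
    z=np.load(n+".npz");X=cloud(z["d"],z["K"],z["R"],z["t"])
    for k,(u,v) in pts.items(): print(n,k,X[v,u].round(3))
    x0=X[pts["wheel"][1],pts["wheel"][0]]
    m=(np.hypot(*(X[...,:2]-x0[:2]).transpose(2,0,1))<.12)&(abs(X[...,2]-.046)<.005)&(z["d"]>0)
    c,rad=cv2.minEnclosingCircle(X[m][:,:2].astype(np.float32)*1000);print(n,"disc",c,rad,m.sum())
E
```

```text
scene wheel [ 0.606 -0.067  0.064]
scene block [ 0.743 -0.14   0.122]
scene jar [ 0.675 -0.338  0.087]
scene sd [ 0.375 -0.386  0.032]
scene mouse [0.555 0.391 0.022]
scene disc (602.6473388671875, -70.77861785888672) 110.8045883178711 982
side wheel [ 0.594 -0.091  0.065]
side block [ 0.74  -0.154  0.122]
side jar [ 0.667 -0.35   0.089]
side disc (598.3236083984375, -81.56973266601562) 113.44981384277344 1361
```

```bash
python3 - <<'E'
from h import *
q=[0,1,0,0]
r.reach([0.58,-0.08,0.30],q)
r.hold(.3)
im,d,K,R,t=wrist(); np.savez("w1.npz",im=im,d=d,K=K,R=R,t=t)
cv2.imwrite("pics/w1.png",im[:,:,::-1]); print(r.read_state()["time_s"],r.read_state()["eef_pos"])
X=cloud(d,K,R,t)
# top-down height map, 1 px = 0.5 mm, image right=+x, up=+y
x0,y0=.45,.08; H=np.zeros((520,640,3),np.uint8)
o=d>0; P=X[o];C=im[o][:,::-1]; i=np.argsort(P[:,2]);P=P[i];C=C[i]
u=((P[:,0]-x0)*2000).astype(int);v=((y0-P[:,1])*2000).astype(int)
k=(u>=0)&(u<640)&(v>=0)&(v<520)
print("tallest",P[P[:,2]<.2][-5:])
def fit(lo,hi,r0=.13):
    m=(P[:,2]>lo)&(P[:,2]<hi)&(np.hypot(P[:,0]-.597,P[:,1]+.077)<r0);return P[m]
for lo,hi in((.108,.118),(.082,.092),(.062,.068),(.056,.064),(.044,.048)):
    p=fit(lo,hi);print(lo,hi,len(p),p.mean(0))
    g=np.zeros((400,400),np.uint8);a=((p[:,:2]-[.497,-.177])*2000).astype(int).clip(0,399);g[a[:,1],a[:,0]]=255
    g=cv2.morphologyEx(g,cv2.MORPH_CLOSE,np.ones((5,5)))
    n,_,st,ce=cv2.connectedComponentsWithStats(g)
    for s,c in zip(st[1:],ce[1:]):
        if s[4]>60: print("   ",s[4],(c/2000+[.497,-.177]).round(4))
E
```

```text
3.0833 [ 0.58002335 -0.07973128  0.30002863]
tallest [[ 0.67517662 -0.39622171  0.13934848]
 [ 0.66967214 -0.39472349  0.13935114]
 [ 0.67388588 -0.39654352  0.13966827]
 [ 0.66935603 -0.39507192  0.13990982]
 [ 0.67436192 -0.39562227  0.14073967]]
0.108 0.118 375 [ 0.59604963 -0.11843979  0.11261399]
    943 [ 0.5532 -0.1128]
0.082 0.092 470 [ 0.56786316 -0.04240111  0.08694541]
    908 [ 0.5465 -0.0557]
    935 [ 0.5932 -0.0212]
0.062 0.068 1572 [ 0.59716227 -0.07819589  0.06434124]
    401 [ 0.5621 -0.1649]
    228 [ 0.6616 -0.1624]
    168 [ 0.6511 -0.1481]
    564 [ 0.6062 -0.1362]
    395 [ 0.549  -0.1089]
    554 [ 0.6526 -0.102 ]
    342 [ 0.5085 -0.0888]
    1591 [ 0.599  -0.0792]
    145 [ 0.6899 -0.069 ]
    554 [ 0.5448 -0.0577]
    581 [ 0.6461 -0.0441]
    553 [ 0.5887 -0.0251]
    461 [ 0.5424 -0.0009]
    430 [0.638  0.0089]
0.056 0.064 1835 [ 0.59796541 -0.0795358   0.06132551]
    627 [ 0.5621 -0.1647]
    737 [ 0.657  -0.1562]
    518 [ 0.5083 -0.089 ]
    2260 [ 0.5997 -0.0785]
    366 [ 0.6881 -0.0687]
    725 [ 0.5422 -0.0009]
    682 [0.6378 0.0087]
0.044 0.048 10503 [ 0.59521863 -0.07823766  0.04618478]
    60590 [ 0.5982 -0.0785]
```

View pics/w1.png

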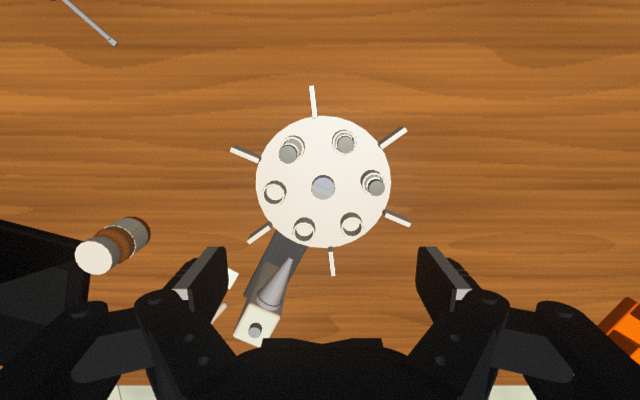

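The wrist view shows the wheel centred at about (323,187) and the tall vial at upper left (290,150). The short vials are at (344,142) and (374,183). The cone at (280,285) points at the axis from the block at (257,325). The wheel needs roughly +116°, so I'll refine the angles from the same data.

```bash
cat >> h.py <<'E'
from scipy.optimize import least_squares
def measure(d,K,R,t,c0=(.5985,-.0787)):
    X=cloud(d,K,R,t)[d>0]; c0=np.array(c0)
    rel=X[:,:2]-c0; rr=np.hypot(*rel.T); z=X[:,2]
    circ=lambda p,ra,g: least_squares(lambda q:np.hypot(*(p-q).T)-ra,g).x
    # disc edge: outermost disc-top points per angle
    m=(abs(z-.046)<.003)&(rr<.09); a=np.degrees(np.arctan2(*rel[m].T[::-1])).astype(int)
    pts=X[m][:,:2]; rm=rr[m]; e=np.array([pts[a==k][rm[a==k].argmax()] for k in np.unique(a)])
    f=least_squares(lambda q:np.hypot(*(e-q[:2]).T)-q[2],[*c0,.082],loss="soft_l1",f_scale=.001).x
    c=f[:2]
    out=dict(disc=f)
    tv=X[(abs(z-.114)<.004)&(rr<.075)][:,:2]
    out["tall"],tr=cv2.minEnclosingCircle(tv.astype(np.float32)*1000); out["tall"]=np.array(out["tall"])/1000
    out["tall_r"]=tr; out["tall_mean"]=tv.mean(0)
    b=X[(abs(z-.116)<.004)&(rr>.13)&(rr<.21)&(X[:,0]>.66)]
    if len(b)>20:
        (bc,wh,_)=cv2.minAreaRect(b[:,:2].astype(np.float32)*1000); out["block"]=np.array(bc)/1000; out["wh"]=wh
    ang=lambda p:np.degrees(np.arctan2(*(p-c)[::-1]))
    tb=(abs(z-.062)<.003)&(rr>.088)&(rr<.12)
    g=np.degrees(np.arctan2(*(X[tb][:,:2]-c).T[::-1])); ph=np.degrees(np.angle(np.mean(np.exp(6j*np.radians(g)))))/6
    out.update(a_tall=ang(out["tall"]),a_block=ang(out["block"]) if "block" in out else None,tabphase=ph)
    # cup phase check
    return out
E
python3 - <<'E'
from h import *
w=np.load("w1.npz");o=measure(w["d"],w["K"],w["R"],w["t"])
for k,v in o.items():print(k,v)
X=cloud(w["d"],w["K"],w["R"],w["t"]);c=o["disc"][:2]
rel=X[...,:2]-c;rr=np.hypot(rel[...,0],rel[...,1]);m=(X[...,2]>.09)&(rr>.082)&(rr<.14)&(X[...,0]>.64)&(w["d"]>0)
p=rel[m]; z=X[...,2][m]
for lo in np.arange(.08,.14,.01):
    k=(np.hypot(*p.T)>lo)&(np.hypot(*p.T)<lo+.01)
    if k.any(): q=p[k];print(lo.round(3),k.sum(),np.degrees(np.arctan2(q[:,1],q[:,0])).mean(),z[k].max())
for a in(o["tabphase"]+60*1,):
  for f in(50,100,180):
    f=np.radians(f);Q=Ro.from_euler("z",f).as_matrix()@np.diag([1,-1,-1]);print(r.solve_ik([*(c+.108*np.array([np.cos(f),np.sin(f)])),.077],Ro.from_matrix(Q).as_quat()))
E
```

```text
disc [ 0.60014121 -0.07839905  0.0808709 ]
tall [ 0.55355298 -0.11283958]
tall_r 8.913281440734863
tall_mean [ 0.55330815 -0.11257533]
block [ 0.74149457 -0.15100255]
wh (39.884395599365234, 60.39822769165039)
a_tall -143.5261926417068
a_block -27.186448590650503
tabphase 6.449307772937705
0.08 63 -27.405281694905693 0.10476170528491263
0.09 105 -27.4794059550866 0.1059005754608462
0.1 138 -27.555107835827453 0.10808837414660159
0.11 173 -27.64729231087044 0.11004050329916665
0.12 193 -27.615488738932957 0.1124837226694046
0.13 272 -27.81864171352178 0.11548827640493466
[-1.07878632e-01  7.70922852e-01  1.29244076e+00 -4.44089210e-16
  1.07822904e+00  5.90253069e-01]
[-8.35828158e-02  6.36359196e-01  1.57633962e+00 -4.44089210e-16
  9.28893833e-01 -2.58115741e-01]
[-3.11888460e-01  5.19490760e-01  1.81790779e+00 -4.44089210e-16
  8.04194099e-01 -1.88268479e+00]
```

```bash
cat >> h.py <<'E'
C=np.array([.5995,-.0785])
def pose(deg,rad=.108,z=.077):
    f=np.radians(deg);Q=Ro.from_euler("z",f).as_matrix()@np.diag([1,-1,-1])
    return [*(C+rad*np.array([np.cos(f),np.sin(f)])),z],Ro.from_matrix(Q).as_quat()
def arc(a,b,step=6,speed=.06):
    for g in np.linspace(a,b,int(abs(b-a)/step+.999)+1)[1:]:
        r.move_straight(*pose(g),speed=speed)
        F=r.read_state()["contact_force"];f=np.radians(g)
        print(round(g,1),"Ft %.1f"%(-F[0]*np.sin(f)+F[1]*np.cos(f)),end="; ")
E
python3 - <<'E'
from h import *
print(r.tip_extent)
command_gripper(0)
r.reach(*pose(42,z=.2)); r.move_straight(*pose(42),speed=.12)
arc(42,165)
p,q=pose(160); r.move_straight(p,q,speed=.08)
r.move_straight([*p[:2],.2],speed=.2)
print(r.read_state()["time_s"])
r.reach([0.56,-0.08,0.30],[0,1,0,0]); r.hold(.3)
im,d,K,R,t=wrist(); np.savez("w2.npz",im=im,d=d,K=K,R=R,t=t); cv2.imwrite("pics/w2.png",im[:,:,::-1])
for k,v in measure(d,K,R,t).items():print(k,v)
print(r.read_state()["time_s"])
E
```

```text
0.025
47.9 Ft -0.2; 53.7 Ft -0.4; 59.6 Ft -0.4; 65.4 Ft -0.4; 71.3 Ft 0.6; 77.1 Ft 0.2; 83.0 Ft -0.1; 88.9 Ft -0.3; 94.7 Ft -0.2; 100.6 Ft -0.5; 106.4 Ft 0.4; 112.3 Ft -0.8; 118.1 Ft -0.1; 124.0 Ft -0.6; 129.9 Ft 0.5; 135.7 Ft -0.0; 141.6 Ft 0.5; 147.4 Ft -0.5; 153.3 Ft 1.2; 159.1 Ft 0.5; 165.0 Ft 0.5; 15.2417
disc [ 0.59890161 -0.07833242  0.08017182]
tall [ 0.64585278 -0.11506479]
tall_r 8.649059295654297
tall_mean [ 0.6450511  -0.11704201]
a_tall -38.037936845559905
a_block None
tabphase -5.976991216251183
16.1583
```

View pics/w2.png

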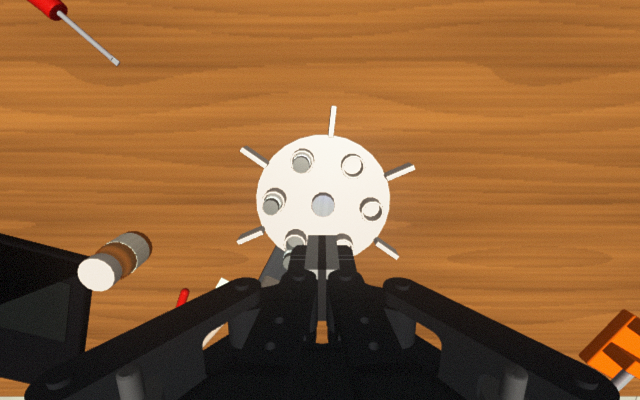

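Tab phase puts the tall vial at -36° (rotation 107.6°), with the finger 9.0° behind the tab. The inlet is at -27.4°, so the finger goes to 173.6°. In the picture the tall vial at (295,243) is partly hidden by the fingers; the next look will be with the gripper open.

```bash
python3 - <<'E'
from h import *
r.reach(*pose(156,z=.2)); r.move_straight(*pose(156),speed=.12)
arc(156,173.6,step=4.5,speed=.04); r.hold(.2)
p,q=pose(166); r.move_straight(p,q,speed=.08)
r.move_straight([*p[:2],.2],speed=.2)
r.reach([0.58,-0.08,0.30],[0,1,0,0]); command_gripper(.085); r.hold(.3)
im,d,K,R,t=wrist(); np.savez("w3.npz",im=im,d=d,K=K,R=R,t=t); cv2.imwrite("pics/w3.png",im[:,:,::-1])
o=measure(d,K,R,t)
for k,v in o.items():print(k,v)
b=np.radians(o["a_block"]);c=o["disc"][:2]; print("err mm",1000*(o["tall"]-c-.058*np.array([np.cos(b),np.sin(b)])))
z=np.load("scene.npz");im,d2=optics.get_image("scene")
D=np.abs(im.astype(int)-z["im"]).max(2)
for n,(u,v) in dict(jar=(237,163),sd=(299,128),mouse=(405,297)).items():print(n,D[v-14:v+14,u-14:u+14].mean())
print(r.read_state()["time_s"],r.read_state()["contact_force"])
E
```

```text
160.4 Ft -0.3; 164.8 Ft 0.5; 169.2 Ft -0.0; 173.6 Ft 0.5; disc [ 0.59997888 -0.07837914  0.0807664 ]
tall [ 0.65102429 -0.10500148]
tall_r 8.93326187133789
tall_mean [ 0.65061656 -0.10493922]
block [ 0.74333044 -0.15200471]
wh (40.01352310180664, 56.67748260498047)
a_tall -27.543942707232546
a_block -27.185098292292498
tabphase 2.4844384776749835
err mm [-0.5476314 -0.1240752]
jar 5.596938775510204
sd 113.49744897959184
mouse 5.1645408163265305
22.4083 [-0.55354808 -0.6683156   0.16399928]
```

View pics/w3.png

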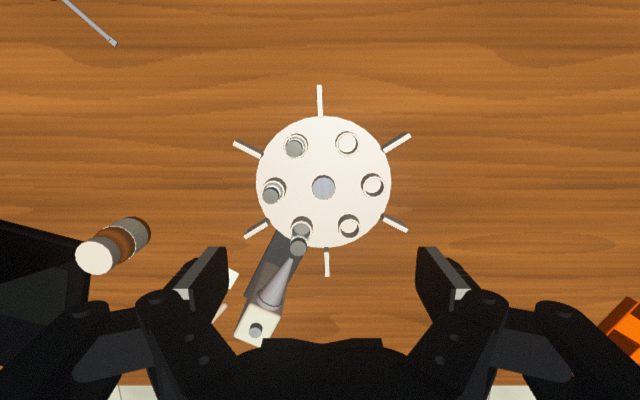

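The tall vial at (299,240) stands in front of the cone tip, and the short vials stand in their cups. The screwdriver tip at (116,44) and the jar are at the same pixels as in the first wrist view. The large screwdriver pixel difference in the scene camera is most likely the arm now blocking that view.

```bash
python3 -c "
from h import *
r.finish_job()"
```

```text
the job is handed in; nothing more can be done
```

The tall vial is at the sampling station, and I've handed the job in. I pushed one rim tab with the closed fingertips in two strokes: about 107.6° anticlockwise, then about 8.5° more after a second look. I then pulled the arm clear.

**Final position:** in the last wrist view, the tall vial is about 0.6 mm from the station (limit 7 mm). Its angle is -27.5°, against -27.2° for the inlet block and about -27.5° for the cone.

**Vials and wheel:** all three vials looked upright in their cups. I did not measure the wheel's speed, but the arm was clear of it. The clock read 22.4 s just before hand-in.

**Checks that disagreed:**
- **Middle view:** the vial angle from its top was -38°, against -36° from the tabs. The fingers partly hid the vial there, so I used the tab value, and the last view bore it out.
- **Screwdriver:** the scene-camera comparison showed a large change at the screwdriver, most likely the arm blocking the view. The wrist view shows its tip at the same pixel as before. The jar and mouse showed almost no change.
- **Push force:** sideways force readings during the push stayed near noise (about 1 N or less), so they don't confirm contact. The only evidence for the pushes is that the wheel turned.

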